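Close up a panel in the sash clamp and catch the tail jaw

ROBOT

A 6-joint arm with a two-finger parallel gripper is mounted at the origin on the work surface. World frame = base frame: x ahead of the robot, y to its left, z up, the work surface at z = 0. Lengths are in m, angles in degrees, forces in N, time in s.
With the tool pointing down it reaches from about 0.275 to 0.75 m from the base axis. Payload 10.2 kg.
Tool frame: the origin (TCP) lies at the very end of the fingers, on their centre line; the grasp point (between the pads) lies 19 mm behind it; x points along the fingers, z is the direction in which the jaws open and shut, and the axes are right-handed (so a half turn about x gives the same grasp; the last joint's range is limited). The gripper opens to 88 mm and grips with 3 to 60 N. Pads are 18 mm wide; open, the fingers measure 123 mm over their backs; the gripper's body (75 mm by 187 mm) begins 45 mm behind the grasp point.
Start: joints at [58.304, 17.928, 85.812, -0, 76.261, -12.8], TCP at [0.17, 0.497, 0.239] pointing down, gripper open.
Joint ranges: [-168.41, 168.41], [-55.51, 124.54], [10.69, 146.95], [-70.63, 250.63], [1, 178], [-165.06, 165.06]. Speed limits (degrees/s): [136.94, 136.94, 172.46, 180, 180, 180].

INTERFACE

Orientations are given as a 3x3 rotation matrix whose columns are the frame's x, y, z axes.
In Python, from rig import * gives the robot as it stands.
- The arm moves only by the shell command python3 -m inch 'ROWS' [FORCE]. ROWS is JSON, a list of rows, each a list of 7 numbers: the shift along the world's x, y, z scaled (see below), then the turn, a rotation vector about the world's x, y, z scaled (see below), then the closure, from 0 (fully open) to 1 (shut). A call has 1 to 12 rows; each row shifts and turns the commanded pose from where the row before left it; what a row does not reach is not made up. The controller multiplies each number of a shift by 40 mm and each number of a turn by 6 degrees. A row lasts 1/10 s, in which the tool goes at most 50 mm and 8.59 degrees, less where a joint would pass 70% of its speed; a pose out of reach is approached as far as the arm can. A call with a number of a shift or a turn outside -1 to 1 is refused whole. A call with a gripper value outside its range is refused whole. The fingers move at their own pace and stop on an object; FORCE is the grip in N (left out, the last holds). Time passes only in rows, so rows that do not move let the fingers close. It gives the time, the measured TCP pose, the force and the opening at its end, in the units of the state.
- read_state(): the state, without advancing time (a new reading comes with each control period).
- get_image(name): name is "scene" or "top" or "wrist"; returns a dict with "color" (420x560x3 uint8, red, green, blue), "fx", "fy", "cx", "cy" (pixels), "k1" (the pictures are not rectified: a ray, as slopes to the right and down, at radius r is drawn at 1 + k1 r^2 times it, then the intrinsics apply), "camera_from_world" (4x4, takes a point from world to camera coordinates); the wrist camera has in their place "tool_from_camera" (4x4, takes a point from camera to tool coordinates, whose origin is the TCP and whose axes are the tool frame's). Camera axes: x right, y up, looking along -z (the intrinsics and any distortion apply to the point x, -y, -z); pixel columns grow to the right and rows downward; lengths in m; the calibration is good to about 2 mm. A picture is of the moment at which its call begins: read the wrist's pose just before it. There is no depth.
- close_job(): hands the job in, once; it reports no verdict.
The state is a dict: "time_s": time; "q": joint angles; "dq": joint speeds; "effort": joint torques, N m; "tcp_pos": TCP position; "eef_rot": TCP orientation; "force": force on the tool from outside, world axes, zero at the start; "torque": the same for the moment, N m; "opening": finger opening in m.
Only numpy, scipy, OpenCV 4.12 (cv2) and the standard library are available. Lean on these libraries where they do the work, as an engineer would, in place of code of your own. Each camera call takes 0.05 s, during which the arm holds its last target. There are 200 camera calls.

TASK

Three wooden strips lie loose in the sash clamp, ready to be glued into a panel. Lift the release bar of the sliding tail jaw and hold it up while you slide the jaw along, pushing the strips together until they are closed up edge to edge and bear snugly on the screw pad, with light hand pressure only (the squeezing is left to the screw); then let the bar down so that the jaw's latch catches the nearest notch, easing the jaw back no farther than it takes to drop in and never forcing the latch. Do not shove about the things that lie around the clamp.

Things in the scene. Friction and masses are not known exactly. Their poses are not given: they have to be found in the camera images.
- clamp: Sash clamp upright in a wooden cradle screwed to the bench. Origin on the bench under the bar; y runs along the bar from the sliding tail jaw (-y) to the fixed screw head (+y), z up. Aluminium bar 26 wide, 600 long, top 56 above the bench, its top cut all along with square notches 9 wide, 6 deep, one every 16. Two bearers (tops 58 above the bench, 75 either side of the bar) carry the strips.
- tail_jaw: The clamp's sliding tail jaw, a dark steel casting that can only slide along the bar (about 2.5 N of rubbing). Jaw block 46 wide, 24 thick, top 102 above the bench. Origin on the bar's top below the jaw face, axes as the clamp's. The hinge pin of the release bar lies 36 behind the jaw face (-y), 66 above the bench.
- jaw_face (a point): Centre of the tail jaw's flat face (46 wide, 45 high, looking to the clamp's +y), 76 above the bench.
- release_bar (a point): Middle of the release bar, a round steel bar 12 thick, 92 long, level across the clamp (along its x), held by arms at its ends; 50 clear on the jaw side, open behind, only the notched bar 28 below. Latch seated, its centre is 84 above the bench and 134 behind the jaw face (-y); it swings up about the pin, which is then 98 nearer the jaw and 18 lower.
- release (a joint): Swing of the release bar, rad: 0 = latch tooth seated in a notch, about 0.14 = riding on the bar between notches, above 0.2 = clear, the jaw free to slide, 0.42 = end. A spring pulls it down (4 N at the bar seated, 7 N at 0.3 rad). The tooth is 5 thick: a caught jaw still has up to 4 of play. Riding, it takes up to 10 N to drag the jaw. The jaw starts anywhere, latch seated or riding.
- strip_a: Planed reddish-brown wooden strip 200 x 50 x 22, lying loose on the bearers across the clamp, the one next to the tail jaw. Origin at the centre of its underside; x along its length, y across it towards the screw head, z up. About 115 g; rubs on the bearers with about 1 N. The strips must not be pushed with more than about 30 N.
- strip_b: The same, the middle strip.
- strip_c: The same, the strip next to the screw head.
- screw_head: The clamp's fixed screw head, a dark steel casting at the +y end of the bar. Origin in the middle of its near face, at the screw's height, 76 above the bench; axes as the clamp's. Its screw carries a flat pressure pad (46 wide, 38 high) for the strips to bear on; the pad's face stands 30 to 65 out of the casting (towards -y), differently each time: find it by feel. The screw stays as it is.
- glue: White glue bottle, 62 across, 170 high, standing beside the clamp on its far side; a bystander. Origin under its centre.
- tape: Roll of yellow tape lying flat, 100 across, 48 high, beside the clamp; a bystander. Origin under its centre.
- chisel: Wood chisel with a dark wooden handle, 260 long, lying across beyond the tail end of the bar; a bystander. Origin near the middle of its length.
- sanding_block: Cork sanding block 112 x 62 x 33, lying on the clamp's far side; a bystander. Origin under its centre.
- offcut: Wooden offcut with a tenon, 165 long, 44 wide, 26 high, on the clamp's far side; a bystander. Origin under its body.
Things that resemble listed ones, but are neither listed nor needed, are in the scene too. Leave any blue or purple look-alike of the strip_a alone.

How it is judged:
By the outcome, as a careful person would: the job done as asked, in the order asked, and still so for the second after the job is handed in, with the robot touching nothing.
It also fails if it takes over 56 s, if anything falls off the work surface, if the arm or the gripper's body presses on something with over 40 N, if the wrist force passes 120 N, or if a joint passes its speed limit or range.

## Working session

There is one attempt and no reset: what is moved stays moved. The work goes in short steps, Python scripts to look and compute and a shell command to move; the robot and the scene stay as the last step left them, time stands still between calls to the robot, and variables do not carry over. Pictures are saved under pics/ and viewed, about 8 in all and at most 12, crops included, and the job is handed in when it is done.

```bash
mkdir -p pics; ls
python3 - <<'E'
from rig import *
import cv2,numpy as np,pickle
s=read_state();print(s)
for n in("scene","top"):
    im=get_image(n);pickle.dump(im,open(f"{n}.pkl","wb"))
    print(n,{k:np.round(v,4).tolist() for k,v in im.items() if k!="color"})
    cv2.imwrite(f"pics/{n}0.png",cv2.resize(im["color"][:,:,::-1],(800,600),interpolation=cv2.INTER_CUBIC))
E
```

```text
pics
{'time_s': 0.0, 'q': array([ 5.83023079e+01,  1.79587986e+01,  8.58525922e+01, -2.40704941e-04,
        7.62587717e+01, -1.27999076e+01]), 'dq': array([ 0.08318232,  0.0504106 , -0.07132717,  0.02988926,  0.0359348 ,
        0.02130336]), 'effort': array([ 1.25257218e-03, -4.02196562e+01, -2.52277422e+01,  6.95846602e-02,
        3.50949867e-02, -8.96826941e-05]), 'tcp_pos': array([0.16992615, 0.49649616, 0.23817613]), 'eef_rot': array([[-6.39961221e-04, -9.46098122e-01,  3.23879507e-01],
       [-1.04404546e-03,  3.23880029e-01,  9.46097583e-01],
       [-9.99999250e-01,  2.67320835e-04, -1.19504011e-03]]), 'force': array([-0.1092873 ,  0.33875846,  0.80404245]), 'torque': array([0.00155703, 0.04204204, 0.00904868]), 'opening': 0.08804576664260766}
scene {'fx': 388.3388, 'fy': 388.3388, 'cx': 280.2521, 'cy': 209.8184, 'k1': 0.0114, 'camera_from_world': [[-0.0709, 0.9975, -0.0074, 0.0576], [-0.85, -0.0565, 0.5238, 0.3763], [0.5221, 0.0434, 0.8518, -1.4383], [0.0, 0.0, 0.0, 1.0]]}
top {'fx': 469.2182, 'fy': 469.2182, 'cx': 281.9707, 'cy': 203.9458, 'k1': -0.0959, 'camera_from_world': [[0.0299, -0.9994, -0.0177, -0.0325], [0.9965, 0.0284, 0.0792, -0.4894], [-0.0786, -0.02, 0.9967, -1.3367], [0.0, 0.0, 0.0, 1.0]]}
```

View pics/top0.png

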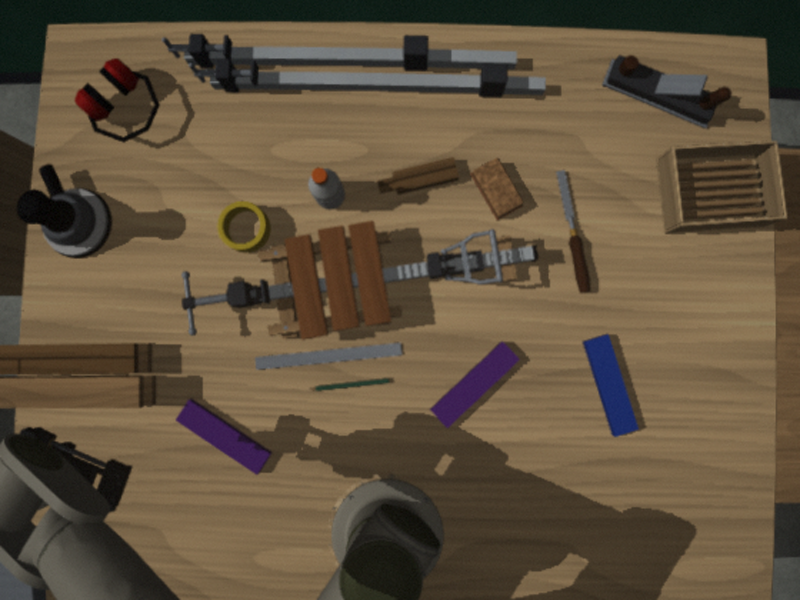

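View pics/scene0.png

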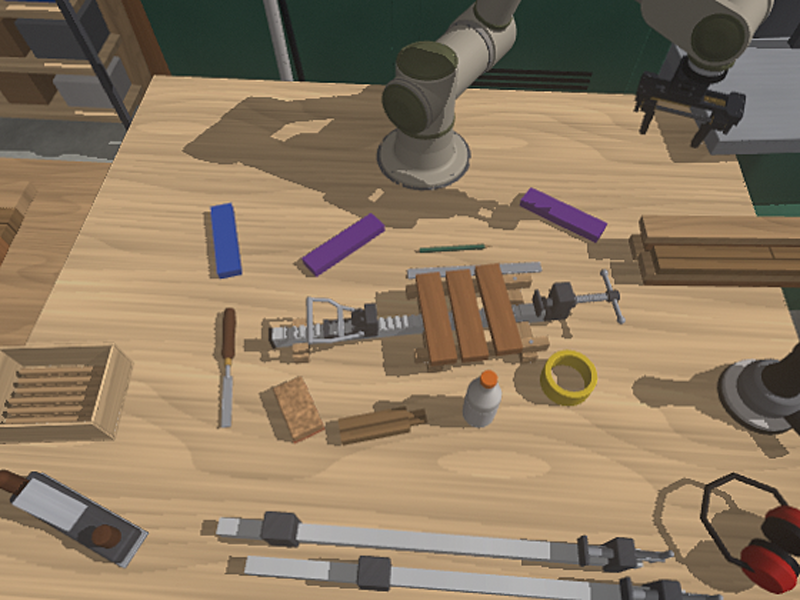

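The two views agree: the clamp runs roughly along world y, with the tail jaw at top (440,265) and the release bar at about (495,258). The strips are the three red-brown ones at (305,285), (338,278) and (370,273). The purple and blue ones are decoys. Next is one enlarged crop of both views.

```bash
cat > h.py <<'E'
import numpy as np,cv2,pickle
def load(n): return pickle.load(open(f"{n}.pkl","rb"))
def ray(im,u,v,T=None):
    # world origin, direction for a pixel; T = world_from_camera
    if T is None: T=np.linalg.inv(im["camera_from_world"])
    d=np.array([(u-im["cx"])/im["fx"],(v-im["cy"])/im["fy"]]);x=d.copy()
    for _ in range(10): x=d/(1+im["k1"]*(x@x))
    return T[:3,3],T[:3,:3]@np.array([x[0],-x[1],-1])
def on(im,u,v,z,T=None):
    o,d=ray(im,u,v,T); return o+d*(z-o[2])/d[2]
def proj(im,p,C=None):
    C=im["camera_from_world"] if C is None else C
    c=C[:3,:3]@np.asarray(p)+C[:3,3]; x=np.array([c[0],-c[1]])/-c[2]; x=x*(1+im["k1"]*(x@x))
    return x*[im["fx"],im["fy"]]+[im["cx"],im["cy"]]
E
python3 - <<'E'
from h import *
a=load("top")["color"][140:250,120:390,::-1];b=load("scene")["color"][175:275,170:440,::-1]
f=lambda i:cv2.resize(i,None,fx=2.96,fy=2.96,interpolation=cv2.INTER_CUBIC)
cv2.imwrite("pics/c1.png",np.vstack([f(a),f(b)])[:600])
E
```

```text
(no output)
```

View pics/c1.png

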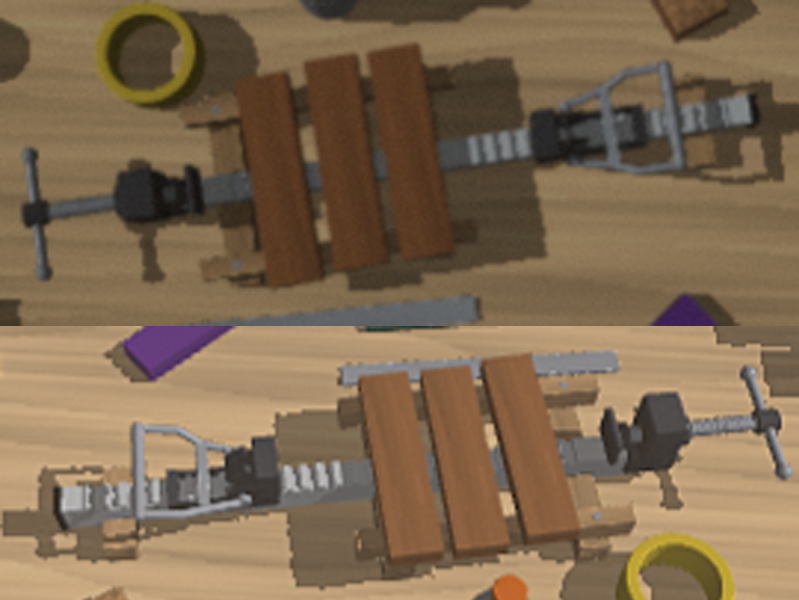

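The crop shows the release bar at top-crop (663,65)–(682,165) and scene-crop (140,518)–(137,427). The jaw block is at (547,135), the three strips show gaps, and the pad is at (195,190). I'll triangulate these now.

Run:
```python
from h import *
t,s=load("top"),load("scene")
T=lambda u,v:(u/2.963+120,v/2.963+140); S=lambda u,v:(u/2.963+170,(v-326)/2.963+175)
def tri(a,b):
    o1,d1=ray(t,*T(*a));o2,d2=ray(s,*S(*b));d1/=np.linalg.norm(d1);d2/=np.linalg.norm(d2)
    k=np.linalg.lstsq(np.c_[d1,-d2],o2-o1,rcond=None)[0];p,q=o1+k[0]*d1,o2+k[1]*d2
    return (p+q)/2,np.linalg.norm(p-q)
np.set_printoptions(precision=4,suppress=True)
A=tri((663,65),(140,518));B=tri((682,165),(137,427));print("bar ends",A,B,(A[0]+B[0])/2,np.linalg.norm(A[0]-B[0]))
p=on(t,*T(750,108),.056);q=on(t,*T(225,190),.056);d=(q-p)/np.linalg.norm(q-p);print("axis",p,q,d,np.degrees(np.arctan2(-d[0],d[1])))
x=A[0]-B[0];print("ang from release bar",np.degrees(np.arctan2(x[1],x[0])))
for n,c in(("jaw top corners R/L near",(532,161)),("jaw top L far",(532,112)),):print(n,on(t,*T(*c),.102))
for n,c in(("a corners",[(418,45),(453,250),(370,53),(403,260)]),("c",[(238,82),(270,286),(288,73),(322,276)])):
    for k in c:print(n,on(t,*T(*k),.080))
M=(A[0]+B[0])/2
for n,c in(("glue",(330,0)),("sand",(690,0))):print(n,on(t,*T(*c),.03))
```

```text
bar ends (array([ 0.6056, -0.1861,  0.0889]), np.float64(0.00116320255562691)) (array([ 0.5118, -0.2038,  0.0942]), np.float64(0.002930838110207844)) [ 0.5587 -0.1949  0.0915] 0.09557146566251144
axis [ 0.5724 -0.2741  0.056 ] [0.4797 0.2244 0.056 ] [-0.1828  0.9832  0.    ] 10.532829775278332
ang from release bar 10.726992882345122
jaw top corners R/L near [ 0.5111 -0.0668  0.102 ]
jaw top L far [ 0.5563 -0.0656  0.102 ]
a corners [0.6199 0.0429 0.08  ]
a corners [0.4282 0.0039 0.08  ]
a corners [0.6112 0.0879 0.08  ]
a corners [0.4176 0.05   0.08  ]
c [0.5804 0.2117 0.08  ]
c [0.3896 0.1733 0.08  ]
c [0.5902 0.1646 0.08  ]
c [0.4004 0.125  0.08  ]
glue [0.6717 0.1344 0.03  ]
sand [ 0.6811 -0.2185  0.03  ]
```

```bash
python3 -m inch '[[0.54,-0.96,0,0,0,0.41,0],[0.54,-0.96,0,0,0,0.41,0],[0.54,-0.96,0,0,0,0.41,0],[0.54,-0.96,0,0,0,0.41,0],[0.54,-0.96,0,0,0,0.41,0],[0.54,-0.96,0,0,0,0.41,0],[0.54,-0.96,0,0,0,0.41,0],[0.54,-0.96,0,0,0,0.41,0],[0.54,-0.96,0,0,0,0.41,0],[0.54,-0.96,0,0,0,0.41,0],[0.54,-0.96,0,0,0,0.41,0],[0.54,-0.96,0,0,0,0.41,0]]'; python3 -m inch '[[0.54,-0.96,0,0,0,0,0],[0.54,-0.96,0,0,0,0,0],[0.54,-0.96,0,0,0,0,0],[0.54,-0.96,0,0,0,0,0],[0,0,0,0,0,0,0],[0,0,0,0,0,0,0]]'
python3 - <<'E'
from rig import *
from h import *
s=read_state();im=get_image("wrist");pickle.dump((s,im),open("w1.pkl","wb"))
print(s["tcp_pos"],s["eef_rot"])
T=np.eye(4);T[:3,:3]=s["eef_rot"];T[:3,3]=s["tcp_pos"];T=T@im["tool_from_camera"];print(T[:3])
cv2.imwrite("pics/w1.png",cv2.resize(im["color"][:,:,::-1],(800,600),interpolation=cv2.INTER_CUBIC))
E
```

```text
time_s: 1.3
tcp_pos: [0.4297, 0.0341, 0.2386]
eef_rot: [[-0.0, -0.983, -0.186], [0.0, -0.186, 0.983], [-1.0, 0.0, 0.0]]
force: [0.7, 1.4, -0.1]
opening: 0.0882
time_s: 1.9
tcp_pos: [0.5154, -0.1179, 0.238]
eef_rot: [[-0.001, -0.983, -0.183], [0.001, -0.183, 0.983], [-1.0, 0.001, 0.001]]
force: [-0.2, 1.2, 0.8]
opening: 0.0879
[ 0.51539143 -0.1178999   0.23801372] [[-1.39465269e-03 -9.83065939e-01 -1.83246870e-01]
 [ 8.81310845e-04 -1.83248185e-01  9.83066288e-01]
 [-9.99998639e-01  1.20953859e-03  1.12195425e-03]]
[[-0.18173746 -0.94915652 -0.25704746  0.45081778]
 [ 0.98334487 -0.1748628  -0.04955673 -0.13192322]
 [ 0.00208905 -0.26177262  0.96512731  0.38354343]]
```

View pics/w1.png

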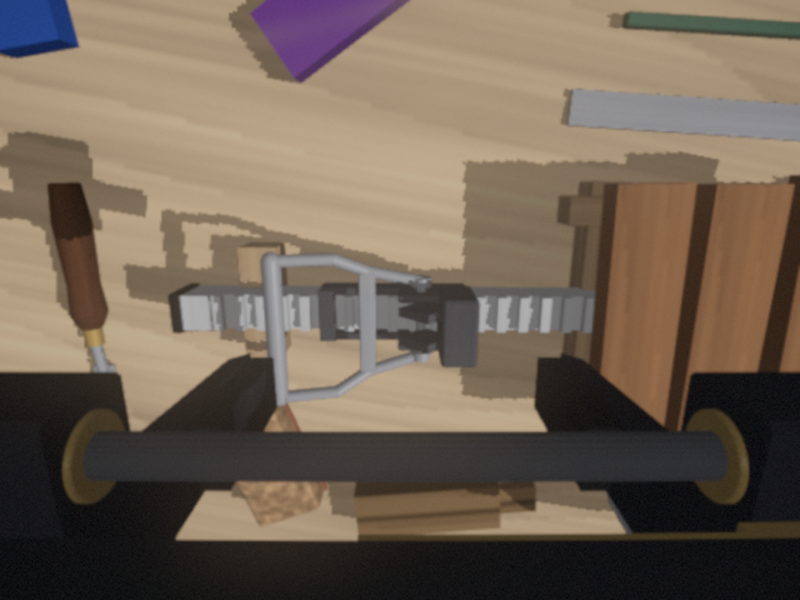

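Wrist view: the release bar runs (270,255)–(280,405), the jaw block's +y top edge is at x≈477 (290–365), and strip a's near edge is at x≈612. I'll refine position and height from these.

Run:
```python
from h import *
np.set_printoptions(precision=4,suppress=True)
s,im=pickle.load(open("w1.pkl","rb"))
T=np.eye(4);T[:3,:3]=s["eef_rot"];T[:3,3]=s["tcp_pos"];T=T@im["tool_from_camera"]
d=np.array([-.183,.983,0])
t,sc=load("top"),load("scene")
for z in(.084,.0915,.0975):
    a,b=on(im,269*.7,257*.7,z,T),on(im,281*.7,403*.7,z,T);m=(a+b)/2
    m2=(on(t,343.8,161.9,z)+on(t,350.2,195.7,z))/2; m3=(on(sc,216.2,209.1,z)+on(sc,217.3,239.8,z))/2
    print(z,"wrist",m,m@d,np.linalg.norm(a-b),"top",m2,m2@d,"scene",m3,m3@d)
j=[on(im,u*.7,v*.7,.102,T) for u,v in((477,288),(477,366))];m=sum(j)/2;print("jaw face",j,m,m@d)
g=[on(im,u*.7,v*.7,.080,T) for u,v in((617,185),)];print("strip a edge",g,g[0]@d)
def solve():
    # least squares triangulation of the bar's middle from three views
    A=[];B=[]
    for o,dd in((ray(im,275*.7,330*.7,T)),ray(t,347,178.8),ray(sc,216.7,224.4)):
        dd=dd/np.linalg.norm(dd);P=np.eye(3)-np.outer(dd,dd);A.append(P);B.append(P@o)
    return np.linalg.solve(sum(A),sum(B))
p=solve();print("tri",p,p@d)
```

```text
0.084 wrist [ 0.5667 -0.1986  0.084 ] -0.298960771333963 0.10344625667558634 top [ 0.5599 -0.197   0.084 ] -0.29606350888234667 scene [ 0.5544 -0.1957  0.084 ] -0.29380166948987907
0.0915 wrist [ 0.5638 -0.197   0.0915] -0.29678794955153276 0.10085615835205725 top [ 0.5589 -0.1961  0.0915] -0.2950064559948994 scene [ 0.5585 -0.1939  0.0915] -0.2928252406694379
0.0975 wrist [ 0.5614 -0.1956  0.0975] -0.29504969212558857 0.09878407969323412 top [ 0.558  -0.1954  0.0975] -0.29416081368494157 scene [ 0.5618 -0.1925  0.0975] -0.2920440976130849
jaw face [array([ 0.5079, -0.0756,  0.102 ]), array([ 0.5584, -0.0641,  0.102 ])] [ 0.5332 -0.0699  0.102 ] -0.1662344864125275
strip a edge [array([0.4313, 0.0011, 0.08  ])] -0.07787373659854026
tri [ 0.5598 -0.1955  0.093 ] -0.2945800309649809
```

```bash
python3 -m inch '[[0.22,-0.39,-0.5,0,0,0,0.55],[0.22,-0.39,-0.5,0,0,0,0.55],[0.22,-0.39,-0.5,0,0,0,0.55],[0.22,-0.39,-0.5,0,0,0,0.55],[0.22,-0.39,-0.5,0,0,0,0.55],[0,0,0,0,0,0,0.55],[0,0,0,0,0,0,0.55]]' 25
python3 - <<'E'
from rig import *
from h import *
s=read_state();im=get_image("wrist");pickle.dump((s,im),open("w2.pkl","wb"))
print(s["tcp_pos"],s["opening"])
cv2.imwrite("pics/w2.png",cv2.resize(im["color"][:,:,::-1],(800,600),interpolation=cv2.INTER_CUBIC))
E
```

```text
time_s: 2.65
tcp_pos: [0.5595, -0.1945, 0.1393]
eef_rot: [[-0.0, -0.983, -0.185], [0.0, -0.185, 0.983], [-1.0, 0.0, 0.0]]
force: [0.3, -0.9, -0.1]
opening: 0.0396
[ 0.55945347 -0.19445844  0.1393146 ] 0.0395952308322374
```

View pics/w2.png

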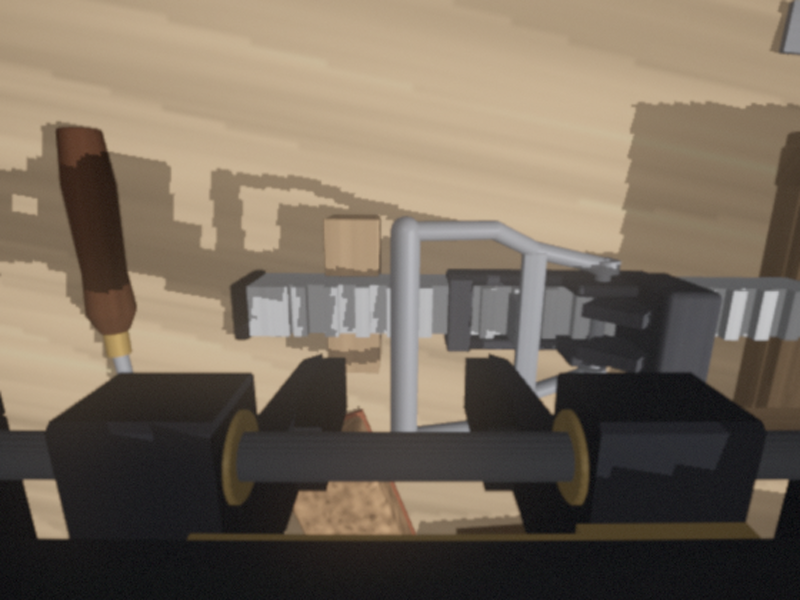

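The release bar (x≈404) sits centred between the fingers (centre ≈406) and parallel to the pads. I'll descend and grip.

```bash
python3 -m inch '[[0,0,-0.4,0,0,0,0.55],[0,0,-0.4,0,0,0,0.55],[0,0,-0.4,0,0,0,0.55],[0,0,-0.4,0,0,0,0.55],[0,0,0,0,0,0,0.55],[0,0,0,0,0,0,0.55]]'; python3 -m inch '[[0,0,0,0,0,0,1],[0,0,0,0,0,0,1],[0,0,0,0,0,0,1],[0,0,0,0,0,0,1],[0,0,0,0,0,0,1]]' 25
```

```text
time_s: 3.3
tcp_pos: [0.56, -0.1953, 0.0762]
eef_rot: [[0.001, -0.983, -0.185], [-0.001, -0.185, 0.983], [-1.0, -0.001, -0.001]]
force: [0.1, -0.1, -0.8]
opening: 0.0398
time_s: 3.8
tcp_pos: [0.5597, -0.1956, 0.0749]
eef_rot: [[0.0, -0.983, -0.184], [0.0, -0.184, 0.983], [-1.0, -0.0, 0.0]]
force: [-0.9, 0.4, 1.9]
opening: 0.0098
```

```bash
python3 -m inch '[[-0.01,0.04,0.11,0,0,0,1],[-0.01,0.05,0.11,0,0,0,1],[-0.01,0.05,0.11,0,0,0,1],[-0.01,0.06,0.11,0,0,0,1],[0,0,0,0,0,0,1],[0,0,0,0,0,0,1],[0,0,0,0,0,0,1]]'
python3 - <<'E'
from rig import *
from h import *
s=read_state();im=get_image("wrist");pickle.dump((s,im),open("w3.pkl","wb"))
print(s["tcp_pos"],s["force"],s["opening"])
sc=get_image("scene");pickle.dump(sc,open("s3.pkl","wb"))
w=cv2.resize(im["color"][:,:,::-1],(500,375)); c=cv2.resize(sc["color"][175:275,150:300,::-1],(500,333)*1 if 0 else (300,200))
W=np.zeros((600,800,3),np.uint8);W[:375,:500]=w;W[375:575,:300]=c
a=cv2.resize(sc["color"][190:260,170:320,::-1],(480,224),interpolation=cv2.INTER_CUBIC);W[376:600,310:790]=a
cv2.imwrite("pics/w3.png",W)
E
```

```text
time_s: 4.5
tcp_pos: [0.558, -0.1875, 0.092]
eef_rot: [[-0.0, -0.983, -0.184], [0.0, -0.184, 0.983], [-1.0, 0.0, 0.0]]
force: [4.3, 0.8, -9.7]
opening: 0.0099
[ 0.55803335 -0.18750804  0.09201918] [ 4.3385875   0.80570668 -9.70390347] 0.009877266755900201
```

View pics/w3.png

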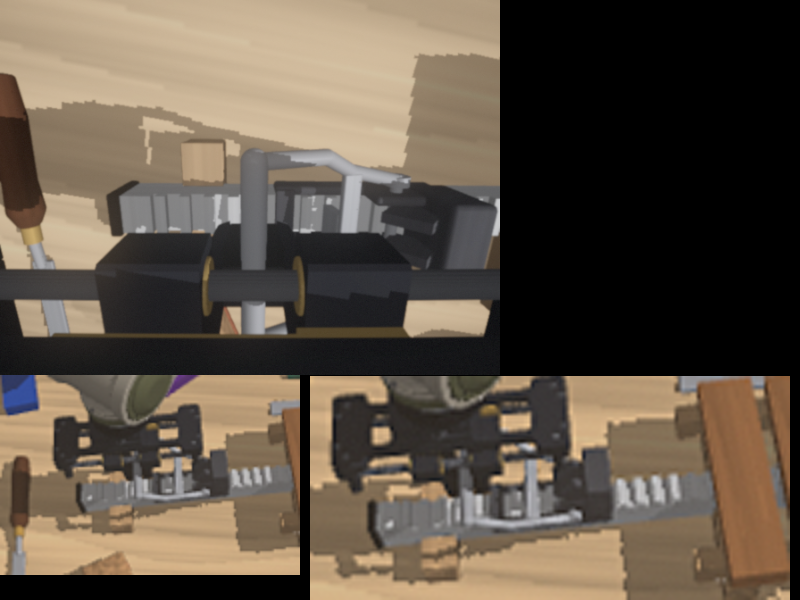

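The fingers hold the bar and it is lifted (−9.7 N vertical, bar and pads at wrist (253,230)). I'll slide 40 mm and check drag.

```bash
python3 -m inch '[[-0.02,0.12,0,0,0,0,1],[-0.04,0.2,0,0,0,0,1],[-0.04,0.22,0,0,0,0,1],[-0.04,0.22,0,0,0,0,1]]';python3 -m inch '[[-0.04,0.22,0,0,0,0,1]]'; python3 -m inch '[[0,0,0,0,0,0,1],[0,0,0,0,0,0,1]]'
```

```text
time_s: 5.0
tcp_pos: [0.5527, -0.1576, 0.0925]
eef_rot: [[0.001, -0.983, -0.184], [-0.001, -0.184, 0.983], [-1.0, -0.001, -0.001]]
force: [4.9, -2.6, -7.8]
opening: 0.01
time_s: 5.1
tcp_pos: [0.5511, -0.1488, 0.0925]
eef_rot: [[0.001, -0.983, -0.184], [-0.001, -0.184, 0.983], [-1.0, -0.001, -0.001]]
force: [5.9, -2.2, -8.1]
opening: 0.0098
time_s: 5.3
tcp_pos: [0.5509, -0.1477, 0.092]
eef_rot: [[-0.0, -0.983, -0.184], [0.001, -0.184, 0.983], [-1.0, -0.0, 0.001]]
force: [6.2, 4.4, -11.1]
opening: 0.0096
```

```bash
python3 -m inch '[[-0.03,0.2,0,0,0,0,1],[-0.03,0.2,0,0,0,0,1],[-0.03,0.2,0,0,0,0,1],[-0.03,0.2,0,0,0,0,1],[-0.01,0.1,0,0,0,0,1],[-0.02,0.1,0,0,0,0,1]]'; for i in 1 2; do :; done; python3 -m inch '[[-0.02,0.1,0,0,0,0,1],[-0.01,0.1,0,0,0,0,1],[-0.02,0.1,0,0,0,0,1]]';python3 -m inch '[[-0.02,0.1,0,0,0,0,1],[-0.01,0.1,0,0,0,0,1],[-0.02,0.1,0,0,0,0,1]]'
```

```text
time_s: 5.9
tcp_pos: [0.5441, -0.1081, 0.092]
eef_rot: [[-0.002, -0.983, -0.185], [0.0, -0.185, 0.983], [-1.0, 0.002, 0.001]]
force: [-2.8, -3.4, -7.9]
opening: 0.0096
time_s: 6.2
tcp_pos: [0.5421, -0.0963, 0.092]
eef_rot: [[-0.002, -0.983, -0.184], [0.0, -0.184, 0.983], [-1.0, 0.002, 0.0]]
force: [-5.6, -5.7, -7.6]
opening: 0.0097
time_s: 6.5
tcp_pos: [0.54, -0.0845, 0.092]
eef_rot: [[-0.002, -0.983, -0.184], [-0.0, -0.184, 0.983], [-1.0, 0.002, 0.0]]
force: [-5.1, -5.7, -8.0]
opening: 0.0094
```

Run:
```python
from h import *
t=load("top")
for u,v in((186,172),(203,168),(205,208)):
    p=on(t,u/2.963+120,v/2.963+140,.095);print(p,p@[-.184,.983,0])
```

```text
[0.49260022 0.25369643 0.095     ] 0.15874515313910714
[0.49676969 0.23789894 0.095     ] 0.14244903798595762
[0.45964433 0.23432066 0.095     ] 0.1457626523299122
```

```bash
python3 -m inch '[[-0.025,0.12,0,0,0,0,1],[-0.025,0.12,0,0,0,0,1],[-0.025,0.12,0,0,0,0,1],[-0.025,0.12,0,0,0,0,1]]'; python3 -m inch '[[-0.025,0.12,0,0,0,0,1],[-0.023,0.12,0,0,0,0,1],[-0.023,0.12,0,0,0,0,1]]'; python3 -m inch '[[-0.01,0.06,0,0,0,0,1],[-0.01,0.06,0,0,0,0,1]]'
python3 - <<'E'
from rig import *
from h import *
w=get_image("scene");pickle.dump(w,open("s4.pkl","wb"));t=get_image("top");pickle.dump(t,open("t4.pkl","wb"))
f=lambda i:cv2.resize(i,(800,300),interpolation=cv2.INTER_CUBIC)
cv2.imwrite("pics/c4.png",np.vstack([f(t["color"][140:235,120:373,::-1]),f(w["color"][175:270,190:443,::-1])]))
E
```

```text
time_s: 6.9
tcp_pos: [0.5365, -0.0655, 0.0924]
eef_rot: [[-0.001, -0.983, -0.184], [-0.001, -0.184, 0.983], [-1.0, 0.001, -0.001]]
force: [-3.0, -5.4, -7.4]
opening: 0.0092
time_s: 7.2
tcp_pos: [0.5339, -0.0511, 0.0925]
eef_rot: [[0.0, -0.983, -0.184], [-0.001, -0.184, 0.983], [-1.0, 0.0, -0.001]]
force: [-2.1, -6.6, -7.5]
opening: 0.0095
time_s: 7.4
tcp_pos: [0.5331, -0.0463, 0.0925]
eef_rot: [[-0.0, -0.983, -0.184], [-0.001, -0.184, 0.983], [-1.0, 0.0, -0.001]]
force: [-2.2, -4.7, -6.6]
opening: 0.0094
```

View pics/c4.png

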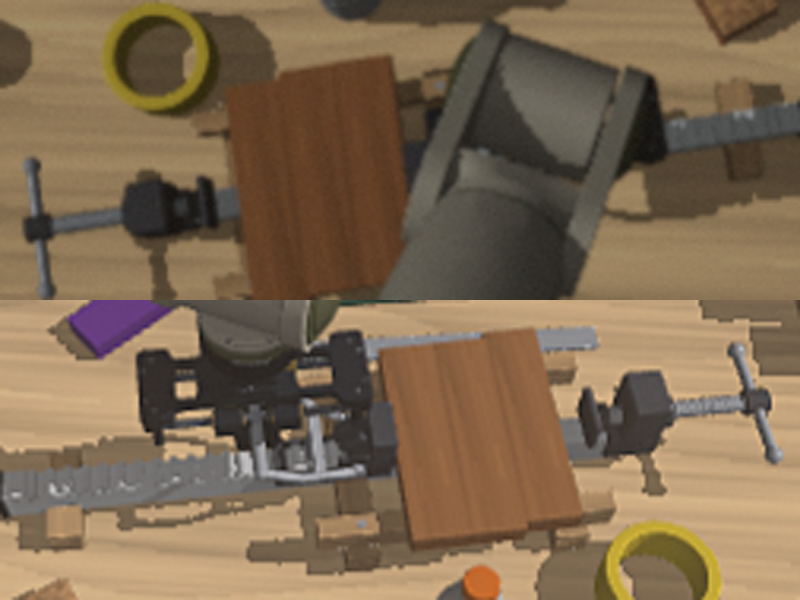

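The strips are closed up edge to edge. The pad face (top 217) is still about 15–18 mm from strip c (≈236). I'll approach slowly by feel.

```bash
python3 -m inch '[[-0.02,0.1,0,0,0,0,1],[-0.02,0.1,0,0,0,0,1]]'; for n in 1; do python3 -m inch '[[-0.01,0.05,0,0,0,0,1]]';python3 -m inch '[[-0.01,0.05,0,0,0,0,1]]';done|grep -E "tcp|force"
```

```text
time_s: 7.7
tcp_pos: [0.5316, -0.0384, 0.0925]
eef_rot: [[0.0, -0.983, -0.184], [-0.001, -0.184, 0.983], [-1.0, -0.0, -0.001]]
force: [-1.1, -6.4, -6.9]
opening: 0.0093
tcp_pos: [0.5312, -0.0361, 0.0925]
force: [-0.9, -5.6, -6.2]
tcp_pos: [0.5309, -0.0343, 0.0925]
force: [-0.1, -5.7, -7.4]
```

```bash
python3 -m inch '[[-0.005,0.025,0,0,0,0,1],[-0.005,0.025,0,0,0,0,1]]' | grep -E "tcp|force"
```

```text
tcp_pos: [0.5305, -0.0323, 0.0925]
force: [-0.1, -5.4, -7.4]
```

```bash
for i in 1; do python3 -m inch '[[-0.005,0.025,0,0,0,0,1]]'; python3 -m inch '[[-0.005,0.025,0,0,0,0,1]]'; done | grep -E "tcp|force"
```

```text
tcp_pos: [0.5304, -0.0313, 0.0925]
force: [0.0, -4.7, -6.4]
tcp_pos: [0.5302, -0.0303, 0.0925]
force: [-1.2, -4.6, -7.7]
```

```bash
for i in 1; do python3 -m inch '[[-0.005,0.025,0,0,0,0,1]]'; done | grep -E "tcp|force"
```

```text
tcp_pos: [0.53, -0.0293, 0.0925]
force: [-0.8, -5.6, -6.7]
```

```bash
for i in 1; do python3 -m inch '[[-0.005,0.025,0,0,0,0,1]]'; done | grep -E "tcp|force"
```

```text
tcp_pos: [0.5298, -0.0283, 0.0925]
force: [-0.9, -5.7, -6.7]
```

```bash
for i in 1; do python3 -m inch '[[-0.005,0.025,0,0,0,0,1]]'; python3 -m inch '[[-0.005,0.025,0,0,0,0,1]]'; done | grep -E "tcp|force"
```

```text
tcp_pos: [0.5296, -0.0273, 0.0925]
force: [-0.7, -4.6, -6.3]
tcp_pos: [0.5294, -0.0263, 0.0925]
force: [-0.3, -5.4, -7.3]
```

```bash
for i in 1; do python3 -m inch '[[-0.005,0.025,0,0,0,0,1]]'; done | grep -E "tcp|force"
```

```text
tcp_pos: [0.5293, -0.0253, 0.0925]
force: [-1.1, -5.2, -6.6]
```

```bash
for i in 1; do python3 -m inch '[[-0.005,0.025,0,0,0,0,1]]'; done | grep -E "tcp|force"
```

```text
tcp_pos: [0.5291, -0.0243, 0.0926]
force: [-0.4, -4.5, -6.6]
```

```bash
(python3 -m inch '[[-0.005,0.025,0,0,0,0,1]]'; python3 -m inch '[[-0.005,0.025,0,0,0,0,1]]') | grep -E "tcp|force"
```

```text
tcp_pos: [0.5289, -0.0234, 0.0926]
force: [-0.3, -5.4, -8.1]
tcp_pos: [0.5287, -0.0223, 0.0926]
force: [-0.1, -4.4, -6.9]
```

```bash
(python3 -m inch '[[-0.005,0.025,0,0,0,0,1]]') | grep -E "tcp|force"
```

```text
tcp_pos: [0.5286, -0.0215, 0.0926]
force: [-0.6, -10.5, -4.7]
```

Run:
```python
from rig import *
from h import *
w=get_image("scene");pickle.dump(w,open("s5.pkl","wb"));t=get_image("top");pickle.dump(t,open("t5.pkl","wb"))
f=lambda i:cv2.resize(i,(800,300),interpolation=cv2.INTER_CUBIC)
cv2.imwrite("pics/c5.png",np.vstack([f(t["color"][155:215,130:290,::-1]),f(w["color"][185:245,290:450,::-1])]))
```

```text
(no output)
```

View pics/c5.png

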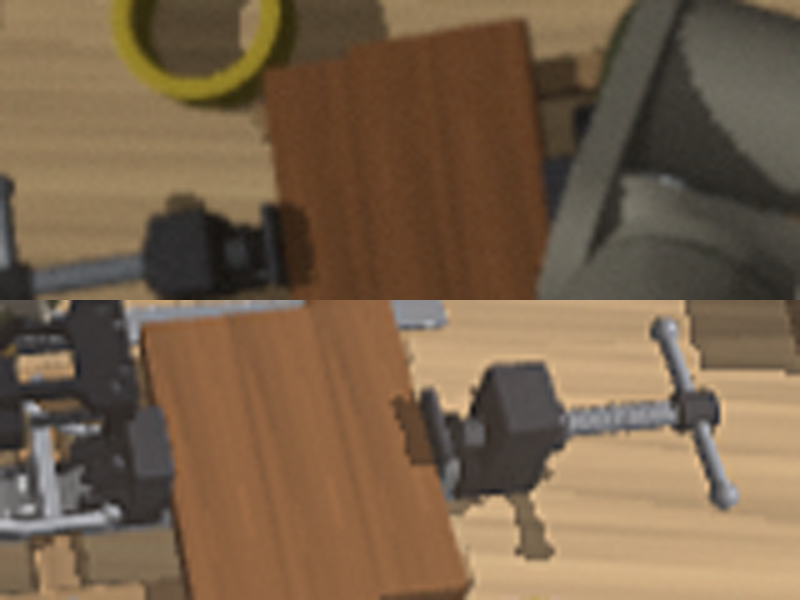

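The force stepped from 5 to 10.5 N, and strip c's edge now meets the pad in both views (top (280,250), scene (430,440)). A little more will confirm a firm bearing.

```bash
(python3 -m inch '[[-0.002,0.012,0,0,0,0,1]]'; python3 -m inch '[[0,0,0,0,0,0,1]]') | grep -E "tcp|force"
```

```text
tcp_pos: [0.5286, -0.0214, 0.0928]
force: [-1.3, -8.5, -4.9]
tcp_pos: [0.5286, -0.0214, 0.0929]
force: [-0.9, -8.3, -5.3]
```

```bash
(python3 -m inch '[[-0.004,0.02,0,0,0,0,1]]'; python3 -m inch '[[0,0,0,0,0,0,1]]') | grep -E "tcp|force"
```

```text
tcp_pos: [0.5286, -0.0212, 0.093]
force: [-2.7, -14.7, -2.4]
tcp_pos: [0.5286, -0.0212, 0.0931]
force: [-0.9, -11.1, -2.8]
```

Firm bearing at about 11 N. Now I lower the bar along its arc to riding height.

```bash
(python3 -m inch '[[0.01,-0.06,-0.1,0,0,0,1],[0.01,-0.06,-0.11,0,0,0,1],[0.01,-0.05,-0.11,0,0,0,1]]';python3 -m inch '[[0.005,-0.03,-0.06,0,0,0,1],[0,0,0,0,0,0,1]]') | grep -E "tcp|force"
```

```text
tcp_pos: [0.5297, -0.0272, 0.0802]
force: [-1.9, -5.8, -1.7]
tcp_pos: [0.5298, -0.0282, 0.0775]
force: [-1.4, -6.2, -2.9]
```

```bash
(python3 -m inch '[[0.005,-0.03,-0.04,0,0,0,1],[0,0,0,0,0,0,1]]';python3 -m inch '[[0,0,-0.03,0,0,0,1],[0,0,0,0,0,0,1]]') | grep -E "tcp|force"
```

```text
tcp_pos: [0.5299, -0.0289, 0.0757]
force: [0.3, -2.0, -3.8]
tcp_pos: [0.5299, -0.0292, 0.0745]
force: [-0.5, -4.4, -3.0]
```

```bash
(python3 -m inch '[[0.002,-0.013,-0.05,0,0,0,1],[0,0,0,0,0,0,1]]';python3 -m inch '[[0.002,-0.013,-0.05,0,0,0,1],[0,0,0,0,0,0,1]]') | grep -E "tcp|force"
```

```text
tcp_pos: [0.5301, -0.0297, 0.0729]
force: [-2.0, -3.4, 5.1]
tcp_pos: [0.5303, -0.0302, 0.0717]
force: [-4.6, -2.4, 10.8]
```

The latch is riding between notches (+10.8 N), so I back the press off at once and then loosen the fingers.

```bash
(python3 -m inch '[[-0.002,0.013,0.06,0,0,0,1],[0,0,0,0,0,0,1]]';python3 -m inch '[[0,0,0,0,0,0,0.8],[0,0,0,0,0,0,0.8],[0,0,0,0,0,0,0.8]]') | grep -E "tcp|force|open"
python3 - <<'E'
from rig import *
from h import *
s=read_state();im=get_image("wrist");pickle.dump((s,im),open("w6.pkl","wb"))
f=sum(read_state()["force"] for _ in range(5))/5;print(f,s["tcp_pos"])
E
```

```text
tcp_pos: [0.53, -0.0296, 0.0731]
force: [0.7, -3.5, 1.7]
opening: 0.009
tcp_pos: [0.5295, -0.0292, 0.0725]
force: [0.8, -0.0, 0.0]
opening: 0.0178
[-0.27286953  0.43738858 -0.16482188] [ 0.52953251 -0.0291975   0.0725    ]
```

```bash
(python3 -m inch '[[0.009,-0.05,0,0,0,0,0.8],[0,0,0,0,0,0,0.8]]';python3 -m inch '[[0.006,-0.035,0,0,0,0,0.8],[0,0,0,0,0,0,0.8]]';python3 -m inch '[[0.005,-0.025,0,0,0,0,0.8],[0,0,0,0,0,0,0.8]]') | grep -E "tcp|force|open"
python3 - <<'E'
from rig import *
from h import *
im=get_image("wrist");s0,i0=pickle.load(open("w6.pkl","rb"))
pickle.dump(im,open("w7.pkl","wb"))
f=lambda i:cv2.resize(i["color"][120:400,100:460,::-1],(395,307))
cv2.imwrite("pics/c7.png",np.hstack([f(i0),f(im)]))
E
```

```text
tcp_pos: [0.53, -0.0317, 0.0727]
force: [-0.4, 0.6, -0.7]
opening: 0.0174
tcp_pos: [0.5303, -0.0331, 0.0727]
force: [1.1, 0.3, 0.1]
opening: 0.0178
tcp_pos: [0.5303, -0.0337, 0.0726]
force: [-0.2, 3.0, -0.0]
opening: 0.0177
```

View pics/c7.png

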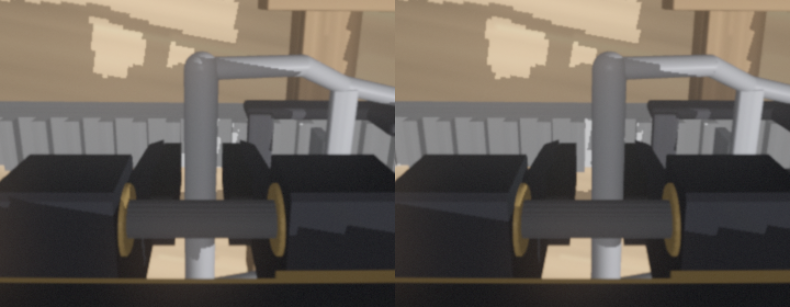

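Both views: the bar is still at riding height (bar end row 55 in both), and the jaw-side finger has just come to touch it. I'll ease back in small steps.

```bash
cat > bar.py <<'E'
from rig import *
from h import *
im=get_image("wrist");pickle.dump(im,open("wl.pkl","wb"))
def feat(im):
    # template match of the bar's free end against the riding reference (w7)
    r=pickle.load(open("w7.pkl","rb"))["color"];g=lambda c:cv2.cvtColor(c,cv2.COLOR_RGB2GRAY)
    t=g(r)[160:215,275:345];m=cv2.matchTemplate(g(im["color"])[130:260,230:400],t,cv2.TM_CCOEFF_NORMED)
    _,v,_,l=cv2.minMaxLoc(m);return round(v,3),l[0]-45,l[1]-30
f=sum(read_state()["force"] for _ in range(4))/4
print("bar end shift px (score,dx,dy)",feat(im),"F",np.round(f,1))
E
(python3 -m inch '[[0.005,-0.025,0,0,0,0,0.8],[0,0,0,0,0,0,0.8]]';python3 -m inch '[[0.005,-0.025,0,0,0,0,0.8],[0,0,0,0,0,0,0.8]]') | grep -E "tcp|force"; python3 bar.py
```

```text
tcp_pos: [0.5304, -0.0342, 0.0726]
force: [-0.3, 5.9, 0.8]
tcp_pos: [0.5305, -0.035, 0.0726]
force: [-0.4, 6.9, 0.8]
bar end shift px (score,dx,dy) (0.912, 0, 0) F [-1.1  7.4  0.8]
```

```bash
(python3 -m inch '[[0.005,-0.025,0,0,0,0,0.8],[0,0,0,0,0,0,0.8]]';python3 -m inch '[[0.005,-0.025,0,0,0,0,0.8],[0,0,0,0,0,0,0.8]]') | grep -E "tcp|force"; python3 bar.py
```

```text
tcp_pos: [0.5307, -0.0358, 0.0726]
force: [-1.0, 8.2, 2.1]
tcp_pos: [0.5309, -0.0367, 0.0726]
force: [-0.9, 9.4, 2.3]
bar end shift px (score,dx,dy) (0.919, 0, 0) F [-0.9  8.7  1.9]
```

```bash
(python3 -m inch '[[-0.005,0.03,0,0,0,0,0.8],[0,0,0,0,0,0,0.8]]') | grep -E "tcp|force"; python3 bar.py
```

```text
tcp_pos: [0.5309, -0.0365, 0.0727]
force: [-0.1, 3.5, -0.6]
bar end shift px (score,dx,dy) (0.918, 0, 0) F [0.6 4.2 0. ]
```

```bash
(python3 -m inch '[[0.01,-0.055,0,0,0,0,0.8],[0,0,0,0,0,0,0.8]]';python3 -m inch '[[0.005,-0.025,0,0,0,0,0.8],[0,0,0,0,0,0,0.8]]';python3 -m inch '[[-0.003,0.015,0,0,0,0,0.8],[0,0,0,0,0,0,0.8]]') | grep -E "tcp|force"; python3 bar.py
```

```text
tcp_pos: [0.5312, -0.0384, 0.0726]
force: [-0.7, 6.1, 1.0]
tcp_pos: [0.5314, -0.0392, 0.0725]
force: [-0.9, 8.1, 1.2]
tcp_pos: [0.5314, -0.0391, 0.0726]
force: [-1.5, 4.3, 0.2]
bar end shift px (score,dx,dy) (0.897, 0, 0) F [-1.2  5.3  1.7]
```

```bash
(python3 -m inch '[[0.008,-0.04,0,0,0,0,0.8],[0,0,0,0,0,0,0.8]]';python3 -m inch '[[0.005,-0.025,0,0,0,0,0.8],[0,0,0,0,0,0,0.8]]';python3 -m inch '[[-0.003,0.015,0,0,0,0,0.8],[0,0,0,0,0,0,0.8]]') | grep -E "tcp|force"; python3 bar.py
```

```text
tcp_pos: [0.5316, -0.0405, 0.0725]
force: [-0.7, 6.8, -0.3]
tcp_pos: [0.5318, -0.0415, 0.0724]
force: [-0.0, 7.1, -1.0]
tcp_pos: [0.5318, -0.0414, 0.0726]
force: [-0.4, 4.0, -0.9]
bar end shift px (score,dx,dy) (0.927, 0, 0) F [-0.3  3.9 -1.4]
```

```bash
(python3 -m inch '[[0.008,-0.04,0,0,0,0,0.8],[0,0,0,0,0,0,0.8]]';python3 -m inch '[[-0.005,0.025,0,0,0,0,0.8],[0,0,0,0,0,0,0.8]]') | grep -E "tcp|force"; python3 bar.py
```

```text
tcp_pos: [0.532, -0.0429, 0.0724]
force: [-0.7, 3.7, -2.6]
tcp_pos: [0.5324, -0.0424, 0.073]
force: [0.1, 0.1, -0.5]
bar end shift px (score,dx,dy) (0.962, -1, -1) F [-0.2  0.2  0.8]
```

Run:
```python
from h import *
f=lambda n:cv2.resize(pickle.load(open(n,"rb"))["color"][120:400,100:460,::-1],(395,307))
cv2.imwrite("pics/c8.png",np.hstack([f("w7.pkl"),f("wl.pkl")]))
```

```text
(no output)
```

View pics/c8.png

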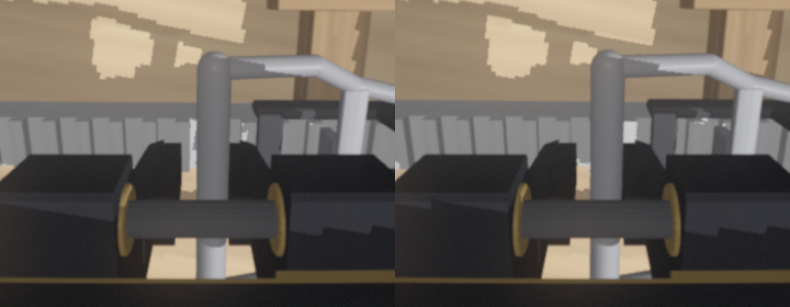

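Not dropped yet: the bar end is at row 55 as before. I'll continue in small steps.

```bash
(python3 -m inch '[[0.005,-0.03,0,0,0,0,0.8],[0,0,0,0,0,0,0.8]]';python3 -m inch '[[0.005,-0.025,0,0,0,0,0.8],[0,0,0,0,0,0,0.8]]') | grep -E "tcp|force"; python3 bar.py
```

```text
tcp_pos: [0.5323, -0.0429, 0.0728]
force: [0.6, 3.7, 0.0]
tcp_pos: [0.5325, -0.0443, 0.0727]
force: [0.3, -0.5, 0.1]
bar end shift px (score,dx,dy) (0.733, -11, -4) F [ 1.1  0.3 -0.2]
```

The latch dropped: the bar end jumped (−11, −4) px and the force went to zero. I open the fingers clear of the bar and rise.

```bash
(python3 -m inch '[[0,0,0,0,0,0,0.6],[0,0,0,0,0,0,0.6],[0,0,0,0,0,0,0.6]]'; python3 -m inch '[[0,0,0.1,0,0,0,0.6],[0,0,0.3,0,0,0,0.6],[0,0,0.6,0,0,0,0.6],[0,0,0.8,0,0,0,0.6],[0,0,0.8,0,0,0,0.6],[-0.6,-0.3,0.8,0,0,0,0.6],[-0.8,-0.3,0.6,0,0,0,0.6],[-0.8,-0.3,0.3,0,0,0,0.6],[-0.8,-0.3,0,0,0,0,0.6],[-0.8,-0.3,0,0,0,0,0.6],[-0.8,0,0,0,0,0,0.6],[0,0,0,0,0,0,0.6]]') | grep -E "time|tcp|force"
python3 - <<'E'
from rig import *
from h import *
w=get_image("scene");pickle.dump(w,open("s9.pkl","wb"));t=get_image("top");pickle.dump(t,open("t9.pkl","wb"))
f=lambda i:cv2.resize(i,(800,300),interpolation=cv2.INTER_CUBIC)
cv2.imwrite("pics/c9.png",np.vstack([f(t["color"][140:230,130:370,::-1]),f(w["color"][175:265,200:440,::-1])]))
E
```

```text
time_s: 15.85
tcp_pos: [0.5325, -0.0443, 0.0728]
force: [0.4, 0.9, 0.7]
time_s: 17.05
tcp_pos: [0.3463, -0.104, 0.2457]
force: [1.0, 0.1, 0.2]
```

View pics/c9.png

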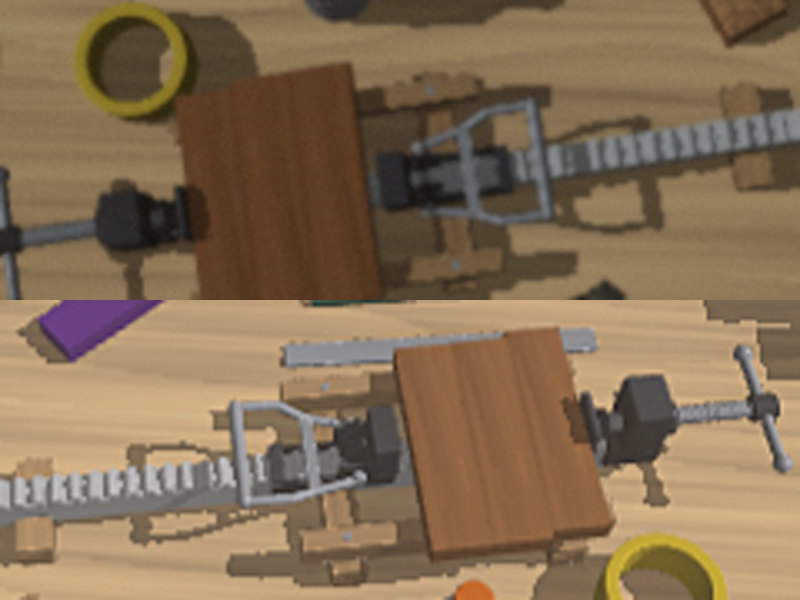

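The strips are tight together and on the pad, the jaw sits slightly back from strip a, and the bar is at top (539,158) and scene (242,452). I'll check its height numerically before handing in.

Run:
```python
from h import *
t,s=load("top"),load("scene")
def tri(a,b):
    o1,d1=ray(t,*a);o2,d2=ray(s,*b);d1/=np.linalg.norm(d1);d2/=np.linalg.norm(d2)
    k=np.linalg.lstsq(np.c_[d1,-d2],o2-o1,rcond=None)[0];return (o1+k[0]*d1+o2+k[1]*d2)/2
T=lambda u,v:(u/3.333+130,v*.3+140);S=lambda u,v:(u/3.333+200,(v-300)*.3+175)
A=tri(T(533,100),S(247,500));B=tri(T(545,217),S(237,405));m=(A+B)/2;d=np.array([-.184,.983,0])
j=(on(t,*T(376,156),.102)+on(t,*T(382,209),.102))/2
print("bar",A,B,m,"bar-face",(j-m)@d,"face-strip gap",(on(t,*T(367,185),.080)-j)@d)
```

```text
bar [ 0.57921634 -0.03575038  0.08582187] [ 0.483027   -0.05032791  0.07830161] [ 0.53112167 -0.04303915  0.08206174] bar-face 0.13054769991871387 face-strip gap 0.012018549197273064
```

```bash
python3 -c "
from rig import *
print(close_job())"
```

```text
the job is handed in; nothing more can be done
None
```

The strips are closed up edge to edge and bear on the screw pad, the latch has dropped into a notch, and the job is handed in. It took about 17 s of robot time.

**What I did:** I gripped the release bar, swung it clear and slid the jaw along with the bar held up. The push ran at about 5 N until the strips met the pad. I then pressed briefly to about 15 N and held 11 N, well under the 30 N limit. I lowered the bar to riding, loosened the fingers and eased the jaw back with the loose finger until the spring dropped the latch. The finger then cleared the bar and the arm rose away.

**What my last checks showed:**
- **Strips:** they look tight together and against the pad in both views.
- **Latch:** the bar sits about 82 mm up; seated is 84, and the same method gave 91.5 mm while it was riding at the start. The finger force also fell to zero as it dropped.
- **Bystanders:** the tape, the only one fully in the final crops, looked unmoved; I did not check the others at the end.

**What was less clean:**
- While lowering I pressed the riding latch to about 11 N for a moment, then backed off.
- The jaw came back about 11–12 mm to reach the notch, so it stands that far off strip a.
- One check disagreed: the bar-to-face distance in the picture came out at 130.5 mm, which fits riding rather than seated (134). It depends on the picked edges, and I trusted the height and the sudden drop instead.

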